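# Close an instrument chassis with a quarter-turn cover

### The job

Take the aluminium cover off the white easel, lay it down wing-up on the green mat and let go of it, then take it again by the wing from above and fit it in the open bay of the blue chassis. Push its sprung stud right in and turn the wing a quarter turn clockwise until it locks, and leave it locked with the cover flush. Do not drop the cover or disturb anything else on the bench.

Things in the scene. Friction and masses are not known exactly. Their poses are not given: they have to be found in the camera images.
- wing (a point): Middle of the cover's red wing handle, a block 40 mm long (x), 12 mm thick (y: the way to pinch it), 29 mm tall (z: the stud's axis, pointing out of the cover), on a 12 mm shank. With the stud out it spans 16 to 45 mm above the cover's outer face; this point is on the cover's axis, 30.5 mm above the face. Pushing the wing towards the cover slides the stud in.
- cover_face (a point): Centre of the outer face of the loose aluminium cover, 114 (x) x 94 (y) mm; z out of the face. A skirt 94 x 74 mm is under its 3 mm plate: laid flat, the face is 11 mm up; in the bay, 3 mm above the chassis top. 270 g, centre of mass near the face. It starts leaning on the easel, x up the slope, 26 degrees back from upright: the stud's axis points 26 degrees above level, robot side.
- stud (a joint): How far the stud is pushed in, m: 0 = sprung out, 0.0155 = fully in. The spring takes 3 N to start, 10 N fully in. In the bay its 28 mm cross pin (along the wing) drops through the latch slot and turns freely only when at least 0.0135 in. Turned home and let go, it springs back to about 0.011 and is caught there: locked.
- stud_turn (a joint): Turn of the stud in the cover, rad: 0 = unlocked (wing along the cover's x), 1.53 = fully turned, clockwise seen from above the wing. Only light friction holds it.
- bay (a point): Centre of the open bay, level with the blue chassis' top, 70 mm above the bench; z up. The opening is 101 (x) x 81 (y) mm. The cover fits at the same yaw or half a turn round, resting its plate on the edge; the latch slot runs along x. The chassis reaches 70 mm to -x, 150 mm to +x and 75 mm to either side of this point.
- mat_top (a point): Centre of the top of the green bench mat, 180 mm (x) x 150 mm (y), 3 mm thick, fixed; x along its long side, z up.
- easel: White metal easel, fixed, base 130 x 110 mm, 115 mm tall, origin under its middle, facing its own -x. The cover leans on its 84 mm wide back plate, which leans 26 degrees to +x, and stands on a lip 20 mm above the bench that reaches 22 mm out from the back plate.
- spool: Bystander: spool of solder wire, red flanges 56 mm across, 56 mm tall, standing; origin at the centre of its underside.
- carton: Bystander: orange juice carton lying flat, 62 x 95 x 40 mm; origin at the centre of its underside.
- mug: Bystander: white mug, 76 mm across, 85 mm tall, handle at +y; origin at the centre of its underside.
- jar: Bystander: small amber jar with a black cap, 36 mm across, 40 mm tall, standing loose on the chassis top beside the open bay; origin at the centre of its underside.
- bottle: Bystander: white cleaner bottle with a yellow label and blue cap, 54 mm across, 150 mm tall, standing; origin at the centre of its underside.
- heatsink: Bystander: dark finned heat sink 40 x 45 x 30 mm; origin at the centre of its underside.
- cutters: Bystander: wire cutters with blue handles, about 130 mm long, lying; origin on its underside near its middle.
Mind the look-alikes: they are no part of the job. Leave any purple or turquoise look-alike of the part that bears wing alone.

How it is judged:
By the outcome, as a careful person would: the job done as asked, in the order asked, and still so for the second after the job is handed in, with the robot touching nothing.
It also fails if it takes over 61 s, if anything falls off the work surface, if the arm or the gripper's body presses on something with over 40 N, if the wrist force passes 120 N, or if a joint passes its speed limit or range.

### The arm

A 7-joint arm with a two-finger parallel gripper is mounted at the origin on the work surface. World frame = base frame: x ahead of the robot, y to its left, z up, the work surface at z = 0. Lengths are in m, angles in rad, forces in N, time in s.
With the tool pointing down it reaches from about 0.425 to 1.025 m from the base axis. Payload 3.6 kg.
Tool frame: the origin (TCP) lies at the very end of the fingers, on their centre line; the grasp point (between the pads) lies 19 mm behind it; z points along the fingers, y is the line along which they close (so a half turn about z gives the same grasp; the last joint's range is limited). The gripper opens to 85 mm and grips with 20 to 120 N. Pads are 22 mm wide; open, the fingers measure 114 mm over their backs; the gripper's body (76 mm by 85 mm) begins 54 mm behind the grasp point. The pads swing forward as they close: fully open they stand 13 mm farther back than shut.
Start: joints at [-1.228, 0.591, 0.048, 1.609, -0.033, 0.943, -0.034], TCP at [0.307, 0.657, 0.231] pointing down, gripper open.
Joint ranges: [-2.69, 2.69], [-0.47, 2.24], [-1.27, 1.36], [0.19, 2.51], [-1.53, 4.68], [0.08, 2.07], [-3.09, 3.09]. Speed limits (rad/s): [2.57, 2.57, 3.14, 3.14, 3.14, 3.14, 3.14].

### API

Orientations are given as a unit quaternion [w, x, y, z].
In Python, from rig import manip gives the robot as it stands.
- The arm moves only by the shell command python3 -m creep 'ROWS' [FORCE]. ROWS is JSON, a list that holds one entry, the list of rows, each a list of 7 numbers: the turn, a rotation vector about the tool's x, y, z in rad, then the shift along the tool's x, y, z in m, then the finger opening in m, from 0 to 0.0854. A call has 1 to 8 rows; each row is the pose to reach, as a shift and turn from the pose commanded when the call began, along the tool's axes at that moment; what a row does not reach only later rows make up. A row lasts 1/12 s, in which the tool goes at most 41.7 mm and 7.16 degrees, less where a joint would pass 70% of its speed; a pose out of reach is approached as far as the arm can. A call with a gripper value outside its range is refused whole. The fingers move at their own pace and stop on an object; FORCE is the grip in N (left out, the last holds). Time passes only in rows, so rows that repeat a pose let the fingers close. It gives the time, the measured TCP pose, the force, the opening and the grip force at its end, in the units of the state.
- manip.get_state(): the state, without advancing time (a new reading comes with each control period).
- manip.capture(name): name is "side" or "top"; returns a dict with "pixels" (400x640x3 uint8, blue, green, red), "vertical_fov" (degrees; the focal length in pixels is half the picture's height over the tangent of half this angle, whatever the lens; pixels are square), "cx", "cy" (the principal point, pixels), "extrinsics" (4x4, takes a point from camera to world coordinates). Camera axes: x right, y up, looking along -z (the intrinsics and any distortion apply to the point x, -y, -z); pixel columns grow to the right and rows downward; lengths in m; the calibration is good to about 2 mm. A picture is of the moment at which its call begins. There is no depth.
- manip.job_done(): hands the job in; it is judged then, once.
The state is a dict: "clock": time; "q": joint angles; "joint_velocities": joint speeds; "joint_torque": joint torques, N m; "tool_pos": TCP position; "eef_rot": TCP orientation; "ft_force": force on the tool from outside, world axes, zero at the start; "wrist_torque": the same for the moment, N m; "width": finger opening in m; "finger_force": force on a finger pad.
Only numpy, scipy, OpenCV 4.12 (cv2) and the standard library are available. Lean on these libraries where they do the work, as an engineer would, in place of code of your own. Each camera call takes 0.05 s, during which the arm holds its last target. There are 200 camera calls.

## Working session

There is one attempt and no reset: what is moved stays moved. The work goes in short steps, Python scripts to look and compute and a shell command to move; the robot and the scene stay as the last step left them, time stands still between calls to the robot, and variables do not carry over. Pictures are saved under pics/ and viewed, at most 12 in all, crops included, and the job is handed in when it is done.

```bash
ls; mkdir -p pics
cat > h.py <<'E'
import numpy as np, cv2
from scipy.spatial.transform import Rotation as R
from rig import manip
def shot(cam,fn):
    c=manip.capture(cam); cv2.imwrite('pics/'+fn,c['pixels'])
    np.savez('pics/'+fn+'.npz',**{k:np.array(v) for k,v in c.items()}); return c
def ld(fn): return dict(np.load('pics/'+fn+'.npz'))
def ray(c,u,v):
    f=200/np.tan(np.radians(float(c['vertical_fov']))/2); E=c['extrinsics']
    d=np.array([(u-c['cx'])/f,-(v-c['cy'])/f,-1]); d=E[:3,:3]@d
    return E[:3,3],d/np.linalg.norm(d)
def atz(c,u,v,z):
    o,d=ray(c,u,v); return o+d*(z-o[2])/d[2]
def tri(*obs):
    A=np.zeros((3,3));b=np.zeros(3)
    for c,u,v in obs:
        o,d=ray(c,u,v);P=np.eye(3)-np.outer(d,d);A+=P;b+=P@o
    p=np.linalg.solve(A,b)
    res=[np.linalg.norm(np.cross(p-ray(*x)[0],ray(*x)[1])) for x in obs]
    return p,res
def proj(c,p):
    f=200/np.tan(np.radians(float(c['vertical_fov']))/2); E=c['extrinsics']
    q=E[:3,:3].T@(np.asarray(p)-E[:3,3]); return c['cx']+f*q[0]/-q[2], c['cy']-f*q[1]/-q[2]
def pose():
    s=manip.get_state(); q=s['eef_rot']; return np.array(s['tool_pos']),R.from_quat([q[1],q[2],q[3],q[0]])
E
python3 - <<'E'
from h import *
np.set_printoptions(precision=4,suppress=True)
for n in('side','top'):
    c=shot(n,n+'0.png'); print({k:v for k,v in c.items() if k!='pixels'})
print(manip.get_state())
E
```

```text
pics
{'vertical_fov': 52.490612351850494, 'cx': 326.76181474217606, 'cy': 201.50630146597211, 'extrinsics': array([[ 0.9125,  0.2814, -0.297 ,  0.1263],
       [-0.4087,  0.6621, -0.6282, -0.7743],
       [ 0.0199,  0.6946,  0.7191,  0.9519],
       [ 0.    ,  0.    ,  0.    ,  1.    ]])}
{'vertical_fov': 56.52781817699304, 'cx': 314.94611922094117, 'cy': 201.77004624530642, 'extrinsics': array([[ 0.0127,  0.9982, -0.0582,  0.4227],
       [-0.9999,  0.0129,  0.0029, -0.0223],
       [ 0.0036,  0.0582,  0.9983,  1.0235],
       [ 0.    ,  0.    ,  0.    ,  1.    ]])}
{'clock': 0.1, 'q': array([-1.2275,  0.592 ,  0.0483,  1.6097, -0.0333,  0.9427, -0.0337]), 'joint_velocities': array([ 0.0003, -0.0019,  0.    , -0.0017, -0.0003, -0.0015, -0.0009]), 'joint_torque': array([  0.0048, -55.0001,   1.553 , -19.8824,   0.0097,   0.0038,
        -0.    ]), 'tool_pos': array([0.3064, 0.6563, 0.2303]), 'eef_rot': array([-0.0002,  0.2166,  0.9763, -0.001 ]), 'ft_force': array([0.7033, 0.5185, 0.1606]), 'wrist_torque': array([-0.013 ,  0.0308, -0.0265]), 'finger_force': 0.0, 'width': 0.08541429347009809}
```

View pics/side0.png

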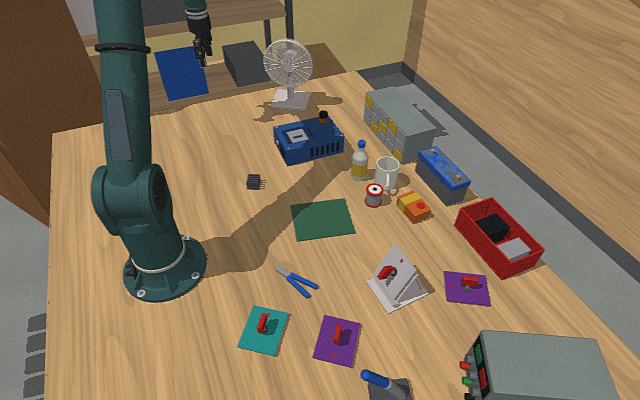

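View pics/top0.png

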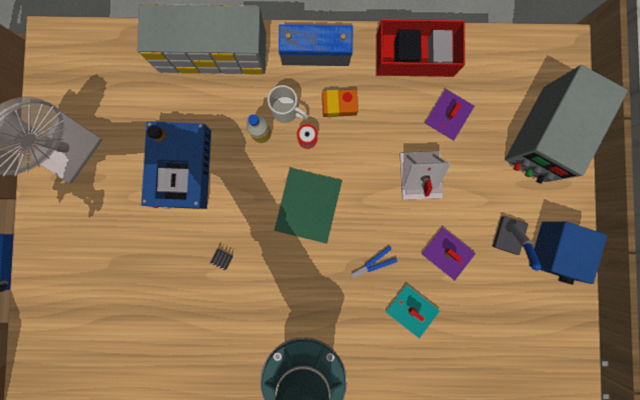

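The side and top views show these candidates for the cover, as top-view / side-view pixels:
- Easel cover with red wing: (427,185) / (388,272)
- Purple: (450,110) / (468,285)
- Purple: (450,255) / (337,335)
- Turquoise: (413,310) / (263,325)

I choose the aluminium one on the white easel. The mat is at (309,205) top and the bay at (173,180) top.

Run:
```python
from h import *
def crop(fn,x,y,w,h,s):
    im=cv2.imread('pics/'+fn)[y:y+h,x:x+w]; return cv2.resize(im,None,fx=s,fy=s,interpolation=cv2.INTER_CUBIC)
a=crop('side0.png',360,235,80,80,5); b=crop('top0.png',392,140,80,80,5)
cv2.imwrite('pics/easel.png',np.hstack([a,b]))
a=crop('side0.png',270,105,80,65,5); b=crop('top0.png',135,115,80,100,5)
a=np.vstack([a,np.zeros((175,400,3),np.uint8)])
cv2.imwrite('pics/bay.png',np.hstack([a,b]))
```

```text
(no output)
```

View pics/easel.png

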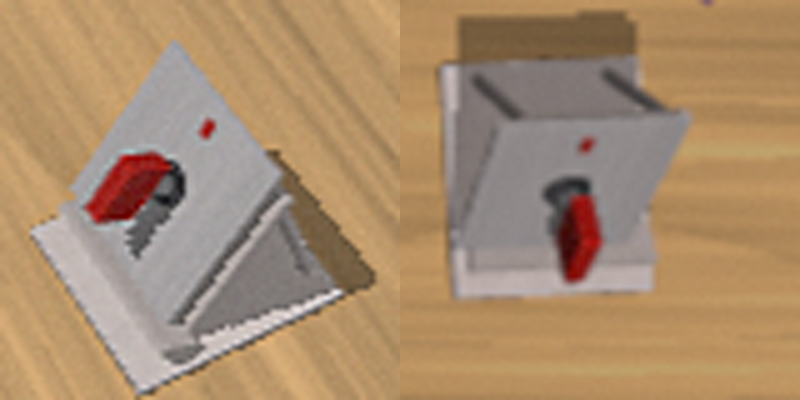

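View pics/bay.png

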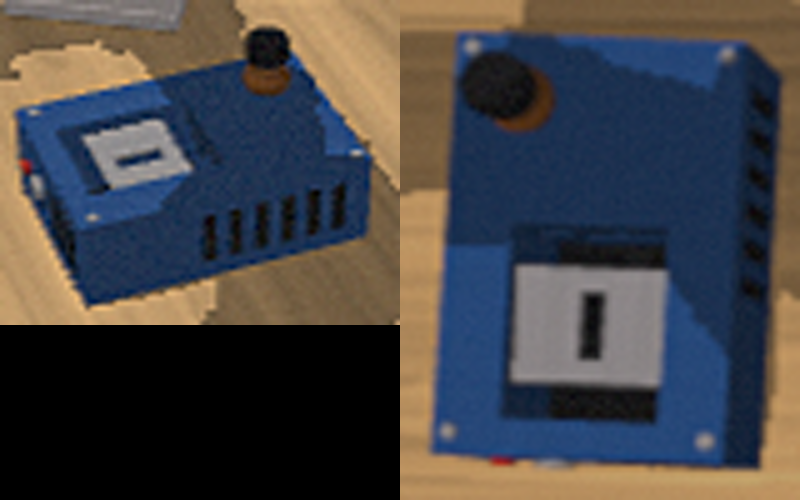

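Easel crop: the aluminium plate carries the red wing. Its top corners in crop pixels are (175,42) and (280,180) in the side view, and (500,118) and (690,112) in the top view. Bay crop: the screw heads are at (473,47), (728,55), (447,430) and (705,442) in the top view. The jar is at the far-left chassis corner, away from the bay.

Run:
```python
from h import *
np.set_printoptions(precision=4,suppress=True)
S,T=ld('side0.png'),ld('top0.png')
se=lambda x,y:(S,360+(x-2)/5,235+(y-2)/5)
te=lambda x,y:(T,392+(x-400-2)/5,140+(y-2)/5)
sb=lambda x,y:(S,270+(x-2)/5,105+(y-2)/5)
tb=lambda x,y:(T,135+(x-400-2)/5,115+(y-2)/5)
P={}
def t(n,*o): p,r=tri(*o); P[n]=p; print(n,p,np.round(r,4))
t('topL',se(175,42),te(500,118)); t('topR',se(280,180),te(690,112)); t('botR',se(176,326),te(655,264))
t('dot',se(208,128),te(587,145))
# wing outer end face top/bot corners
t('wing top near',se(170,155),te(590,195)); t('wing low outer',se(90,215),te(575,283))
for n,a,b in(('base FR',(142,393),(653,290)),('base FL',(32,230),(455,297)),('base BR',(340,290),(635,57))): t(n,se(*a),te(*b))
for n,a,b in(('scrL-x',(35,113),(447,430)),('scrR-x',(92,217),(705,442)),('scrR+x',(357,153),(728,55))): t(n,sb(*a),tb(*b))
t('slot',sb(139,157),tb(592,326))
for n,a in(('c+x+y',(460,35)),('c+x-y',(745,45)),('c-x+y',(432,452)),('c-x-y',(725,465))): print(n,atz(*tb(*a),.07))
for n,a in(('o+x+y',(512,228)),('o+x-y',(665,230)),('o-x+y',(502,415)),('o-x-y',(655,422))): print(n,atz(*tb(*a),.07))
for nm,c in(('side',S),('top',T)):
    h=cv2.cvtColor(c['pixels'],cv2.COLOR_BGR2HSV); m=cv2.inRange(h,(50,60,30),(85,255,140))
    k=max(cv2.findContours(m,cv2.RETR_EXTERNAL,cv2.CHAIN_APPROX_NONE)[0],key=cv2.contourArea)
    q=cv2.approxPolyDP(k,6,True)[:,0]; print(nm,cv2.contourArea(k),q.tolist()); print(np.array([atz(c,*x,.003) for x in q]))
```

```text
topL [ 0.5702 -0.258   0.1258] [0.002 0.002]
topR [ 0.5748 -0.3513  0.1237] [0.0021 0.0021]
botR [ 0.5131 -0.3638  0.0459] [0.0046 0.0046]
dot [ 0.5612 -0.3048  0.1144] [0. 0.]
wing top near [ 0.5375 -0.3081  0.1086] [0.0004 0.0004]
wing low outer [ 0.4953 -0.3086  0.0808] [0.0002 0.0002]
base FR [ 0.4982 -0.3741  0.007 ] [0.0002 0.0002]
base FL [ 0.4925 -0.2652  0.0073] [0.0002 0.0002]
base BR [ 0.6263 -0.3644  0.0081] [0.0004 0.0004]
scrL-x [0.4759 0.4132 0.0699] [0.0003 0.0003]
scrR-x [0.4712 0.28   0.0726] [0.0001 0.0001]
scrR+x [0.6713 0.2743 0.0735] [0.0003 0.0003]
slot [0.5308 0.344  0.0622] [0.0003 0.0003]
c+x+y [0.6811 0.4146 0.07  ]
c+x-y [0.6779 0.2667 0.07  ]
c-x+y [0.4643 0.4205 0.07  ]
c-x-y [0.4595 0.2703 0.07  ]
o+x+y [0.5805 0.3839 0.07  ]
o+x-y [0.5805 0.305  0.07  ]
o-x+y [0.4837 0.3854 0.07  ]
o-x-y [0.4811 0.3069 0.07  ]
side 1961.5 [[344, 199], [291, 205], [297, 240], [355, 232]]
[[ 0.5749  0.043   0.003 ]
 [ 0.4059  0.0854  0.003 ]
 [ 0.3717 -0.056   0.003 ]
 [ 0.5446 -0.0965  0.003 ]]
top 3335.0 [[290, 168], [275, 230], [326, 242], [341, 180]]
[[ 0.5748  0.0449  0.003 ]
 [ 0.4035  0.083   0.003 ]
 [ 0.3726 -0.0568  0.003 ]
 [ 0.5433 -0.0963  0.003 ]]
```

```bash
cat >> h.py <<'E'
from scipy.optimize import minimize
def wing_fit(views,x0,tilt,up=4,dims=(40,12,29)):
    """fit wing centre+yaw to red masks. views: list of (cam,roi). tilt: rad of normal from vertical, leaning to own -x"""
    ms=[]
    for c,(x,y,w,h) in views:
        im=cv2.resize(c['pixels'][y:y+h,x:x+w],None,fx=up,fy=up,interpolation=cv2.INTER_CUBIC).astype(int)
        m=((im[...,2]>70)&(im[...,2]>2.2*im[...,1])&(im[...,2]>2.2*im[...,0])).astype(np.uint8)
        n,l,s,_=cv2.connectedComponentsWithStats(m); k=1+np.argmax(s[1:,4]); ms.append((l==k).astype(np.uint8))
    C=np.array([[i,j,k] for i in(-1,1) for j in(-1,1) for k in(-1,1)])*np.array(dims)/2000
    def sil(p,i):
        c,(x,y,w,h)=views[i]; Rw=R.from_euler('ZY',[p[3],-tilt])
        pts=Rw.apply(C)+p[:3]; uv=np.array([proj(c,q) for q in pts])
        uv=((uv-[x,y]+.5)*up-.5)
        m=np.zeros_like(ms[i]); cv2.fillConvexPoly(m,cv2.convexHull(np.round(uv*16).astype(np.int32)),1,cv2.LINE_8,4); return m
    f=lambda p: sum(1-(sil(p,i)&ms[i]).sum()/(sil(p,i)|ms[i]).sum() for i in range(len(views)))
    S=np.vstack([x0]+[np.array(x0)+d for d in np.diag([.008,.008,.008,.1])])
    r=minimize(f,x0,method='Nelder-Mead',options=dict(initial_simplex=S,xatol=1e-5,fatol=1e-5,maxiter=600)); return r.x,r.fun
E
python3 - <<'E'
from h import *
np.set_printoptions(precision=4,suppress=True)
S,T=ld('side0.png'),ld('top0.png')
v=[(S,(374,260,26,26)),(T,(412,165,30,38))]
for x0 in([.52,-.3077,.0865,.055],[.517,-.308,.094,.0]):
    x,f=wing_fit(v,x0,np.radians(64)); print(x,f)   # normal tilted 64deg from vertical to -x
for dz in (-.005,.005):
    pass
x,f=wing_fit(v[:1]+v[1:],[.52,-.3077,.0865,.055],np.radians(58));print('tilt58',x,f)
E
```

```text
[ 0.5173 -0.3071  0.0904  0.138 ] 0.659754073308088
[ 0.517  -0.3067  0.0889  0.1388] 0.6551616173252304
tilt58 [ 0.5172 -0.3066  0.0886  0.1196] 0.666381678124873
```

```bash
cat >> h.py <<'E'
def toolR(yaw_y,down):
    """tool y horizontal at angle yaw_y; tool z heading right of y (yaw_y-90deg), 'down' deg below level"""
    a=np.radians(yaw_y); y=np.array([np.cos(a),np.sin(a),0]); h=np.array([np.sin(a),-np.cos(a),0]); d=np.radians(down)
    z=h*np.cos(d)-np.array([0,0,1])*np.sin(d); return R.from_matrix(np.c_[np.cross(y,z),y,z])
def rel(p,Rt,p0=None,R0=None):
    if p0 is None: p0,R0=pose()
    return np.round(np.r_[(R0.inv()*Rt).as_rotvec(),R0.inv().apply(np.array(p)-p0)],4)
E
python3 - <<'E'
from h import *
np.set_printoptions(precision=4,suppress=True)
Rd=toolR(93,90); A=[.5,.33,.30];B=[.5,.0,.28]
print(rel(A,Rd)); print(rel(B,Rd,np.array(A),Rd))
z=toolR(93.3,26).apply([0,0,1]); w=np.array([.518,-.307,.088]); g=w+.019*z; print('z',z,'grasp',g)
print('pre',rel(g-.11*z,toolR(93.3,26),np.array(B),Rd))
E
```

```text
[-0.002  -0.0004 -0.4891 -0.3135 -0.2139 -0.0693]
[ 0.      0.      0.      0.0173 -0.3295  0.02  ]
z [ 0.8973  0.0517 -0.4384] grasp [ 0.535  -0.306   0.0797]
pre [-0.0029 -1.117  -0.0047  0.0799 -0.3079  0.1521]
```

```bash
python3 -m creep '[[[0,0,-0.489,-0.29,-0.20,-0.065,0.08],[0,0,-0.489,-0.29,-0.20,-0.065,0.08],[0,0,-0.489,-0.29,-0.20,-0.065,0.08],[0,0,-0.489,-0.29,-0.20,-0.065,0.08],[0,0,-0.489,-0.29,-0.20,-0.065,0.08],[0,0,-0.489,-0.29,-0.20,-0.065,0.08],[0,0,-0.489,-0.29,-0.20,-0.065,0.08],[0,0,-0.489,-0.29,-0.20,-0.065,0.08]]]'
python3 -m creep '[[[0,0,0,0.01,-0.33,0.02,0.08],[0,0,0,0.01,-0.33,0.02,0.08],[0,0,0,0.01,-0.33,0.02,0.08],[0,0,0,0.01,-0.33,0.02,0.08],[0,0,0,0.01,-0.33,0.02,0.08],[0,0,0,0.01,-0.33,0.02,0.08],[0,0,0,0.01,-0.33,0.02,0.08],[0,0,0,0.01,-0.33,0.02,0.08]]]'
python3 - <<'E'
from h import *
np.set_printoptions(precision=3,suppress=True)
s=manip.get_state();print(s['q']);g=np.array([0.535,-0.306,0.0797]);Rt=toolR(93.3,26);z=Rt.apply([0,0,1])
print(rel(g-.11*z,Rt))
E
```

```text
clock: 0.77
tool_pos: [0.473, 0.3719, 0.2918]
eef_rot: [-0.0, -0.026, 1.0, -0.0]
ft_force: [-0.2, 0.7, 0.0]
width: 0.0796
finger_force: 0.0
clock: 1.43
tool_pos: [0.479, 0.0416, 0.2716]
eef_rot: [-0.0, -0.026, 1.0, -0.0]
ft_force: [0.5, -0.3, -0.8]
width: 0.0798
finger_force: 0.0
[-0.232  0.231  0.061  2.105 -0.019  0.806  1.463]
[-0.004 -1.117 -0.005  0.061 -0.351  0.144]
```

```bash
python3 -m creep '[[[0,-0.1,0,0.0,-0.04,0,0.08],[0,-0.22,0,0,-0.08,0,0.08],[0,-0.34,0,0,-0.12,0,0.08],[0,-0.46,0,0,-0.16,0.0,0.08],[0,-0.58,0,0.01,-0.20,0.01,0.08],[0,-0.70,0,0.02,-0.24,0.03,0.08],[0,-0.82,0,0.03,-0.28,0.05,0.08],[0,-0.94,0,0.04,-0.32,0.07,0.08]]]'
python3 - <<'E'
from h import *
np.set_printoptions(precision=3,suppress=True)
s=manip.get_state();print(s['q']);g=np.array([0.535,-0.306,0.0797]);Rt=toolR(93.3,26);z=Rt.apply([0,0,1])
print(rel(g-.11*z,Rt))
E
```

```text
clock: 2.1
tool_pos: [0.4893, -0.1186, 0.2567]
eef_rot: [0.26, -0.037, 0.964, 0.034]
ft_force: [-0.3, -0.3, -0.5]
width: 0.0799
finger_force: 0.0
[ 0.699  0.192 -0.473  2.369 -0.83   0.166  2.696]
[ 0.055 -0.589 -0.012  0.121 -0.193  0.068]
```

The tilted wrist is running close to the q6 and q7 limits. I'll flip the tool half a turn about z, and grip the wing about 22° steeper than its axis. The thin-direction pinch still works at that angle.

```bash
python3 -m creep '[[[0,0,0.12,0,-0.01,0,0.08],[0,0,0.24,0,-0.02,0,0.08],[0,0,0.36,0,-0.03,0,0.08],[0,0,0.48,0,-0.04,0,0.08],[0,0,0.60,0,-0.05,0,0.08],[0,0,0.72,0,-0.06,0,0.08],[0,0,0.84,0,-0.07,0,0.08],[0,0,0.96,0,-0.08,0,0.08]]]' | head -2
python3 -m creep '[[[0,0,0.12,0,0,0,0.08],[0,0,0.24,0,0,0,0.08],[0,0,0.36,0,0,0,0.08],[0,0,0.48,0,0,0,0.08],[0,0,0.60,0,0,0,0.08],[0,0,0.72,0,0,0,0.08],[0,0,0.84,0,0,0,0.08],[0,0,0.96,0,0,0,0.08]]]' | head -2
python3 - <<'E'
from h import *
np.set_printoptions(precision=3,suppress=True)
s=manip.get_state();print(s['q']);w=np.array([.518,-.307,.088]);Rt=toolR(93.3,48)*R.from_euler('z',180,degrees=True);z=Rt.apply([0,0,1])
print(rel(w+(.019-.1)*z,Rt))
E
```

```text
clock: 2.77
tool_pos: [0.497, -0.1984, 0.2533]
clock: 3.43
tool_pos: [0.497, -0.1979, 0.2533]
[ 0.455  0.231  0.015  2.305 -1.094  0.349  1.19 ]
[-0.173  0.146  1.21  -0.137 -0.043  0.065]
```

```bash
python3 -m creep '[[[-0.02,0.02,0.12,-0.017,-0.005,0.008,0.08],[-0.03,0.03,0.24,-0.034,-0.01,0.016,0.08],[-0.05,0.04,0.36,-0.05,-0.015,0.024,0.08],[-0.07,0.06,0.48,-0.067,-0.02,0.032,0.08],[-0.09,0.07,0.60,-0.084,-0.026,0.04,0.08],[-0.1,0.09,0.72,-0.1,-0.031,0.048,0.08],[-0.12,0.1,0.84,-0.117,-0.037,0.056,0.08],[-0.137,0.116,0.96,-0.137,-0.043,0.065,0.08]]]' | head -3
python3 - <<'E'
from h import *
np.set_printoptions(precision=3,suppress=True)
s=manip.get_state();print(s['q']);w=np.array([.518,-.307,.088])
for D in (48,40,32,26):
    Rt=toolR(93.3,D)*R.from_euler('z',180,degrees=True);z=Rt.apply([0,0,1])
    print(D,rel(w+(.019-.1)*z,Rt))
E
```

```text
clock: 4.1
tool_pos: [0.4665, -0.3131, 0.1554]
eef_rot: [0.039, 0.904, 0.293, 0.308]
[ 1.37   0.612 -0.795  2.287 -1.533  0.078  1.333]
48 [-0.104  0.082  0.539 -0.004 -0.005  0.005]
40 [-0.141  0.218  0.531 -0.013 -0.011  0.007]
32 [-0.179  0.354  0.522 -0.023 -0.017  0.01 ]
26 [-0.207  0.457  0.514 -0.029 -0.02   0.014]
```

```bash
python3 -m creep '[[[-0.02,0.02,0.12,0,0,0,0.08],[-0.04,0.04,0.24,-0.002,-0.002,0.002,0.08],[-0.06,0.05,0.36,-0.003,-0.003,0.003,0.08],[-0.08,0.07,0.46,-0.004,-0.005,0.004,0.08],[-0.104,0.08,0.54,-0.004,-0.005,0.005,0.08],[-0.104,0.08,0.54,-0.004,-0.005,0.005,0.08]]]' | head -3
python3 - <<'E'
from h import *
np.set_printoptions(precision=3,suppress=True)
s=manip.get_state();print(s['q']);w=np.array([.518,-.307,.088])
for D in (55,48,40):
    Rt=toolR(93.3,D)*R.from_euler('z',180,degrees=True);z=Rt.apply([0,0,1])
    print(D,rel(w+(.019-.1)*z,Rt))
E
```

```text
clock: 4.6
tool_pos: [0.4593, -0.3397, 0.178]
eef_rot: [-0.032, 0.94, 0.034, 0.337]
[ 1.499  0.62  -0.887  2.278 -1.533  0.079  0.837]
55 [-0.047 -0.078 -0.001 -0.004 -0.028  0.029]
48 [-0.047  0.044 -0.004 -0.014 -0.028  0.028]
40 [-0.047  0.184 -0.007 -0.025 -0.028  0.03 ]
```

Wrist branch limits q5 and q6 are both saturated, so I'll use a steeper approach, about 62° below level, which stays on this branch.

```bash
python3 -m creep '[[[-0.02,-0.1,0,0,-0.01,0.0,0.08],[-0.03,-0.2,0,0.005,-0.02,0.01,0.08],[-0.045,-0.21,0,0.008,-0.028,0.015,0.08],[-0.045,-0.21,0,0.008,-0.028,0.02,0.08],[-0.045,-0.21,0,0.008,-0.028,0.02,0.08]]]' | head -3
python3 - <<'E'
from h import *
np.set_printoptions(precision=3,suppress=True)
s=manip.get_state();print(s['q']);w=np.array([.518,-.307,.088])
for D in (66,62,58):
    Rt=toolR(93.3,D)*R.from_euler('z',180,degrees=True);z=Rt.apply([0,0,1])
    for b in (.1,0): print(D,b,w+(.019-b)*z,rel(w+(.019-b)*z,Rt))
E
```

```text
clock: 5.02
tool_pos: [0.4821, -0.3014, 0.1704]
eef_rot: [-0.009, 0.97, 0.04, 0.238]
[ 0.868  0.437 -0.286  2.256 -1.119  0.207  0.217]
66 0.1 [ 0.485 -0.309  0.162] [-0.009 -0.062  0.023 -0.002  0.008  0.009]
66 0 [ 0.526 -0.307  0.071] [-0.009 -0.062  0.023 -0.008  0.009  0.108]
62 0.1 [ 0.48  -0.309  0.16 ] [-0.009  0.008  0.022 -0.007  0.008  0.008]
62 0 [ 0.527 -0.306  0.071] [-0.009  0.008  0.022 -0.007  0.009  0.108]
58 0.1 [ 0.475 -0.309  0.157] [-0.01   0.078  0.022 -0.013  0.007  0.009]
58 0 [ 0.528 -0.306  0.072] [-0.01   0.078  0.022 -0.005  0.009  0.108]
```

```bash
python3 -m creep '[[[-0.009,0.008,0.022,-0.005,0.008,0.03,0.06],[-0.009,0.008,0.022,-0.006,0.008,0.05,0.05],[-0.009,0.008,0.022,-0.006,0.008,0.05,0.05]]]' | head -5
python3 - <<'E'
from h import *
np.set_printoptions(precision=4,suppress=True)
a=shot('side','s1.png');b=shot('top','t1.png'); print(pose()[0])
c=lambda im,x,y,w,h,s:cv2.resize(im[y:y+h,x:x+w],None,fx=s,fy=s,interpolation=cv2.INTER_CUBIC)
cv2.imwrite('pics/m1.png',np.hstack([c(a['pixels'],340,215,100,100,4),c(b['pixels'],380,130,100,100,4)]))
p,Rr=pose(); print('tcp px',proj(a,p),proj(b,p)); print(Rr.as_matrix())
E
```

```text
clock: 5.27
tool_pos: [0.4948, -0.3161, 0.1218]
eef_rot: [-0.009, 0.971, 0.024, 0.239]
ft_force: [-0.2, 0.5, 0.0]
width: 0.0499
[ 0.4946 -0.3165  0.1225]
tcp px (np.float64(380.8400418875392), np.float64(270.6630018043578)) (np.float64(434.98005738851265), np.float64(195.39667999109523))
[[ 0.885   0.0434  0.4635]
 [ 0.0349 -0.999   0.0268]
 [ 0.4642 -0.0075 -0.8857]]
```

View pics/m1.png

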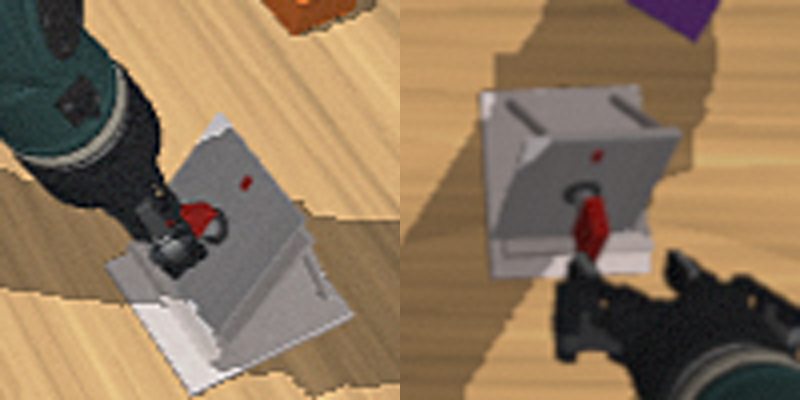

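Montage: the right-hand view has the fingertips at crop (583,262) and (682,258), and the wing at (592,230). So the gripper is about 9 mm too far to -y. In the side view the gripper is aimed at the wing.

Run:
```python
from h import *
np.set_printoptions(precision=4,suppress=True)
T=ld('t1.png'); print(atz(T,380+192/4,130+230/4,.088),proj(T,[.518,-.307,.088]))
w=np.array([.518,-.307,.088]);Rt=toolR(93.3,62)*R.from_euler('z',180,degrees=True);z=Rt.apply([0,0,1])
print(rel(w+(.019)*z,Rt))
```

```text
[ 0.5171 -0.3102  0.088 ] (np.float64(426.73042099081056), np.float64(187.1268728918263))
[-0.      0.0059 -0.0161  0.0052 -0.0082  0.0607]
```

```bash
python3 -m creep '[[[0,0.006,-0.016,0.003,-0.007,0,0.05],[0,0.006,-0.016,0.005,-0.007,0.015,0.05],[0,0.006,-0.016,0.005,-0.007,0.03,0.05],[0,0.006,-0.016,0.005,-0.007,0.045,0.05],[0,0.006,-0.016,0.005,-0.007,0.058,0.05],[0,0.006,-0.016,0.005,-0.007,0.058,0.05],[0,0.006,-0.016,0.005,-0.007,0.058,0.05]]]'
python3 - <<'E'
from h import *
np.set_printoptions(precision=4,suppress=True)
b=shot('top','t2.png');a=shot('side','s2.png');
c=lambda im,x,y,w,h,s:cv2.resize(im[y:y+h,x:x+w],None,fx=s,fy=s,interpolation=cv2.INTER_CUBIC)
cv2.imwrite('pics/m2.png',np.hstack([c(a['pixels'],355,240,70,70,5),c(b['pixels'],395,145,70,70,5)]))
E
```

```text
clock: 5.95
tool_pos: [0.5318, -0.3183, 0.0884]
eef_rot: [-0.017, 0.972, 0.03, 0.23]
ft_force: [0.2, 1.4, -0.8]
width: 0.0498
finger_force: 0.0
```

View pics/m2.png

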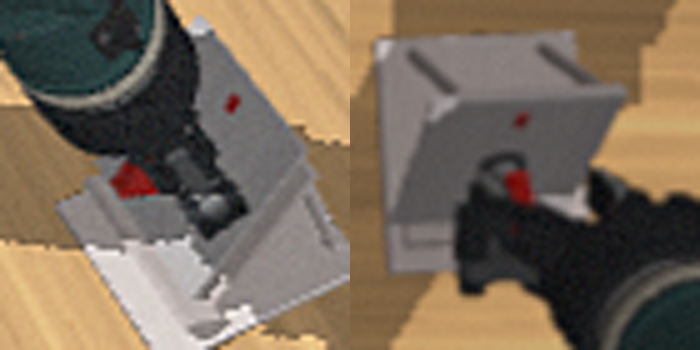

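Montage: the wing at crop (520,190) sits nearer the left finger at (490,170) than the right one at (605,185). So the tool is still about 10 mm to -y and has not converged yet.

Run:
```python
from h import *
np.set_printoptions(precision=4,suppress=True)
s=manip.get_state();print(s['q'],s['joint_velocities'],s['ft_force'],s['tool_pos'])
w=np.array([.518,-.308,.088])
for D in(62,66,70):
    Rt=toolR(93.3,D)*R.from_euler('z',180,degrees=True);z=Rt.apply([0,0,1]); print(rel(w+(.019)*z,Rt))
```

```text
[ 0.8968  0.6412 -0.3831  2.1777 -1.5329  0.0788  0.6355] [ 0.0081 -0.012  -0.0015  0.0066  0.0003  0.0015  0.0011] [-0.1889  0.4814 -1.4458] [ 0.5309 -0.3182  0.0891]
[-0.021   0.0232 -0.0004 -0.011  -0.0106  0.0146]
[-0.021  -0.0466  0.0003 -0.0123 -0.0106  0.0146]
[-0.021  -0.1165  0.001  -0.0137 -0.0106  0.0145]
```

```bash
python3 -m creep '[[[-0.01,-0.1,0,-0.01,-0.008,0,0.05],[-0.02,-0.15,0,-0.014,-0.0105,0.0,0.05],[-0.02,-0.15,0,-0.014,-0.0105,0.0,0.05],[-0.02,-0.15,0,-0.014,-0.0105,0.0,0.05]]]'
python3 - <<'E'
from h import *
np.set_printoptions(precision=4,suppress=True)
s=manip.get_state();print(s['q'],s['joint_velocities'],s['ft_force'],s['tool_pos'])
w=np.array([.518,-.308,.088])
for D in(66,70,74):
    Rt=toolR(93.3,D)*R.from_euler('z',180,degrees=True);z=Rt.apply([0,0,1]); print(rel(w+(.019)*z,Rt))
E
```

```text
clock: 6.38
tool_pos: [0.5204, -0.3057, 0.0845]
eef_rot: [-0.004, 0.987, 0.033, 0.157]
ft_force: [0.4, 0.9, -0.0]
width: 0.0499
finger_force: 0.0
[ 0.4598  0.6046  0.1189  2.1646 -1.1532  0.269   0.1521] [ 0.151   0.0078 -0.1713  0.0079 -0.1338 -0.0706  0.1853] [ 0.3547  0.9428 -0.0447] [ 0.5204 -0.3057  0.0845]
[-0.0006  0.1032  0.0096  0.0006  0.0022  0.0148]
[-0.0003  0.0334  0.0096 -0.0007  0.0021  0.0149]
[ 0.0001 -0.0364  0.0096 -0.002   0.0021  0.0149]
```

```bash
python3 -m creep '[[[0,0,0.01,-0.001,0.002,0.005,0.05],[0,0,0.01,-0.001,0.002,0.010,0.05],[0,0,0.01,-0.001,0.002,0.014,0.05],[0,0,0.01,-0.001,0.002,0.014,0.05],[0,0,0.01,-0.001,0.002,0.014,0.05]]]'
python3 - <<'E'
from h import *
np.set_printoptions(precision=4,suppress=True)
s=manip.get_state();print(s['q'],s['joint_velocities'])
w=np.array([.518,-.308,.088])
Rt=toolR(93.3,72)*R.from_euler('z',180,degrees=True);z=Rt.apply([0,0,1]); print(rel(w+(.019)*z,Rt))
E
```

```text
clock: 6.8
tool_pos: [0.5203, -0.3115, 0.069]
eef_rot: [-0.006, 0.987, 0.023, 0.157]
ft_force: [0.3, -0.2, 0.2]
width: 0.0499
finger_force: 0.0
[ 0.5096  0.6325  0.0652  2.16   -1.1941  0.237   0.1873] [-0.0172 -0.0094  0.0207 -0.0037  0.0082  0.006  -0.0052]
[-0.0014 -0.0021 -0.0122  0.0038 -0.0037  0.0003]
```

```bash
python3 -m creep '[[[0,0,-0.012,0.004,-0.0025,0,0.03],[0,0,-0.012,0.004,-0.0025,0,0.02],[0,0,-0.012,0.004,-0.0025,0,0.016],[0,0,-0.012,0.004,-0.0025,0,0.012],[0,0,-0.012,0.004,-0.0025,0,0.006],[0,0,-0.012,0.004,-0.0025,0,0.0],[0,0,-0.012,0.004,-0.0025,0,0.0],[0,0,-0.012,0.004,-0.0025,0,0.0]]]' 60
python3 - <<'E'
from h import *
a=shot('side','s3.png');b=shot('top','t3.png');
c=lambda im,x,y,w,h,s:cv2.resize(im[y:y+h,x:x+w],None,fx=s,fy=s,interpolation=cv2.INTER_CUBIC)
cv2.imwrite('pics/m3.png',np.hstack([c(a['pixels'],355,240,70,70,5),c(b['pixels'],395,145,70,70,5)]))
E
```

```text
clock: 7.47
tool_pos: [0.5253, -0.3074, 0.0711]
eef_rot: [-0.005, 0.987, 0.03, 0.158]
ft_force: [-0.7, 1.4, 2.9]
width: 0.0112
finger_force: 58.5
```

```bash
python3 -m creep '[[[0,0,0,0.002,0,-0.006,0],[0,0,0,0.004,0,-0.014,0],[0,0,0,0.008,0,-0.025,0],[0,0,0,0.012,0,-0.038,0],[0,0,0,0.016,0,-0.050,0],[0,0,0,0.018,0,-0.065,0],[0,0,0,0.022,0,-0.08,0],[0,0,0,0.025,0,-0.095,0]]]' 75
python3 -m creep '[[[0,0,0,0.0,0,-0.02,0],[0,0,0,0.0,0,-0.04,0],[0,0,0,-0.01,-0.03,-0.06,0],[0,0,0,-0.01,-0.03,-0.06,0]]]'
python3 - <<'E'
from h import *
np.set_printoptions(precision=3,suppress=True)
print(manip.get_state()['q'])
a=shot('side','s4.png');b=shot('top','t4.png');
c=lambda im,x,y,w,h,s:cv2.resize(im[y:y+h,x:x+w],None,fx=s,fy=s,interpolation=cv2.INTER_CUBIC)
cv2.imwrite('pics/m4.png',np.hstack([c(a['pixels'],320,180,130,130,3),c(b['pixels'],350,110,130,130,3)]))
E
```

```text
clock: 8.23
tool_pos: [0.5185, -0.3083, 0.1687]
eef_rot: [-0.004, 0.987, 0.03, 0.156]
ft_force: [0.5, -0.4, -3.1]
width: 0.011
finger_force: 73.6
clock: 8.57
tool_pos: [0.4864, -0.2758, 0.2236]
eef_rot: [-0.007, 0.987, 0.031, 0.157]
ft_force: [0.2, 1.2, -4.0]
width: 0.0112
finger_force: 74.2
[ 0.152  0.355  0.487  2.179 -0.777  0.52  -0.255]
```

View pics/m4.png

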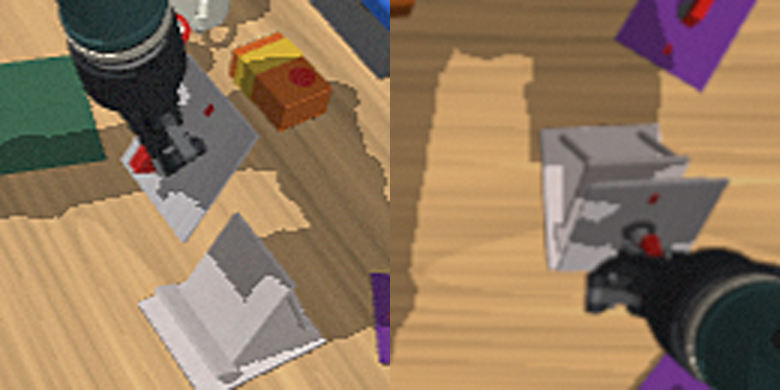

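The cover hangs from the gripper on its wing in both views, and the easel is empty. Next I carry it over the mat while tipping it face-up.

```bash
cat >> h.py <<'E'
Z180=R.from_euler('z',180,degrees=True)
E
python3 - <<'E'
from h import *
np.set_printoptions(precision=3,suppress=True)
w=np.array([.4736,-.0063,.20]); Rt=toolR(84,136)*Z180; z=Rt.apply([0,0,1])
print(z,w+.019*z,rel(w+.019*z,Rt))
Rm=toolR(88,100)*Z180; print('mid',rel([.47,-.12,.23],Rm)); print(rel(w+.019*z,Rt,np.array([.47,-.12,.23]),Rm))
E
```

```text
[-0.715  0.075 -0.695] [ 0.46  -0.005  0.187] [ 0.043 -1.116  0.171 -0.022 -0.275  0.03 ]
mid [-0.006 -0.49   0.098 -0.006 -0.16  -0.01 ]
[ 0.033 -0.628  0.063 -0.006 -0.115  0.045]
```

```bash
python3 -m creep '[[[0,-0.06,0.01,0,-0.02,-0.005,0],[0,-0.13,0.02,0,-0.04,-0.01,0],[0,-0.2,0.03,0,-0.06,-0.01,0],[0,-0.27,0.04,0,-0.08,-0.01,0],[0,-0.34,0.06,0,-0.10,-0.01,0],[0,-0.40,0.08,0,-0.12,-0.01,0],[0,-0.46,0.09,0,-0.14,-0.01,0],[0,-0.49,0.098,-0.006,-0.16,-0.01,0]]]' | head -5
python3 - <<'E'
from h import *
np.set_printoptions(precision=3,suppress=True)
print(manip.get_state()['q'])
w=np.array([.4736,-.0063,.20]); Rt=toolR(84,136)*Z180; z=Rt.apply([0,0,1])
print(rel(w+.019*z,Rt))
E
```

```text
clock: 9.33
tool_pos: [0.4747, -0.1199, 0.2298]
eef_rot: [-0.003, 0.996, -0.017, -0.086]
ft_force: [1.2, 1.0, -3.0]
width: 0.0109
[-0.424  0.472  0.784  2.051 -0.346  0.947 -1.042]
[ 0.031 -0.629  0.065 -0.011 -0.114  0.046]
```

```bash
python3 -m creep '[[[0,-0.08,0.01,0,-0.015,0.005,0],[0.01,-0.16,0.02,0,-0.03,0.01,0],[0.01,-0.24,0.03,0,-0.045,0.015,0],[0.02,-0.32,0.04,0,-0.06,0.02,0],[0.02,-0.40,0.05,0,-0.075,0.025,0],[0.025,-0.48,0.055,0,-0.09,0.03,0],[0.03,-0.56,0.06,-0.005,-0.105,0.04,0],[0.03,-0.629,0.065,-0.011,-0.114,0.046,0]]]' | head -5
python3 -m creep '[[[0,0,0,0,0,0,0],[0,0,0,0,0,0,0],[0,0,0,0,0,0,0]]]' | head -5
python3 - <<'E'
from h import *
np.set_printoptions(precision=3,suppress=True)
print(manip.get_state()['q'])
w=np.array([.4736,-.0063,.20]); Rt=toolR(84,136)*Z180; z=Rt.apply([0,0,1])
print(rel(w+.019*z,Rt))
a=shot('side','s5.png');b=shot('top','t5.png');
c=lambda im,x,y,w,h,s:cv2.resize(im[y:y+h,x:x+w],None,fx=s,fy=s,interpolation=cv2.INTER_CUBIC)
cv2.imwrite('pics/m5.png',np.hstack([c(a['pixels'],270,120,100,130,4),c(b['pixels'],250,110,100,130,4)]))
E
```

```text
clock: 10.0
tool_pos: [0.4584, -0.0044, 0.1847]
eef_rot: [-0.022, 0.919, -0.047, -0.391]
ft_force: [-0.4, 0.5, -3.8]
width: 0.0114
clock: 10.25
tool_pos: [0.4568, -0.0073, 0.1876]
eef_rot: [-0.021, 0.92, -0.049, -0.389]
ft_force: [-0.1, -0.8, -2.5]
width: 0.0112
[-0.45   0.808  0.68   1.827 -0.355  1.506 -1.224]
[-0.002 -0.002 -0.001  0.003 -0.003 -0.002]
```

View pics/m5.png

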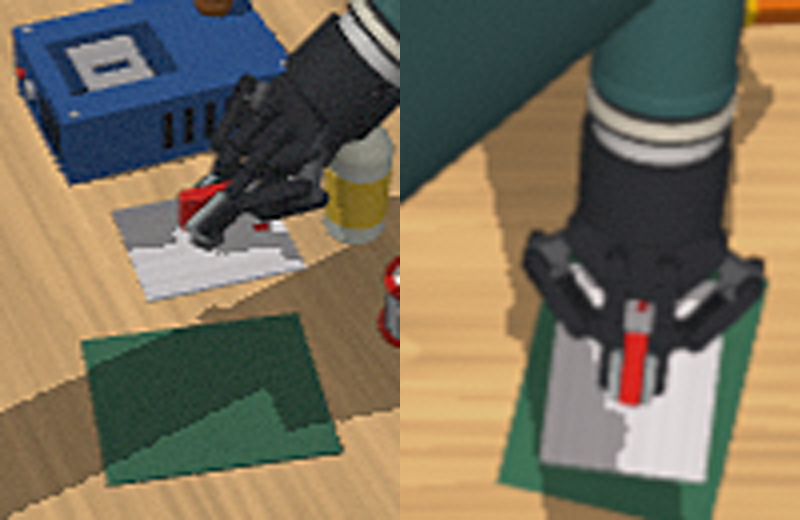

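The cover is held face-up above the mat. Its plate corners are at side crop (148,300), (113,210), (302,267) and top crop (705,480), (542,462). I'll check that it is level.

Run:
```python
from h import *
np.set_printoptions(precision=4,suppress=True)
S,T=ld('s5.png'),ld('t5.png')
s=lambda x,y:(S,270+(x-1.5)/4,120+(y-1.5)/4); t=lambda x,y:(T,250+(x-400-1.5)/4,110+(y-1.5)/4)
for n,a,b in(('-x-y',(148,300),(705,481)),('-x+y',(112,210),(542,463)),('dot',(262,226),(642,306))): print(n,tri(s(*a),t(*b)))
A=tri(s(148,300),t(705,481))[0]
for z in(.14,.15,.16,.17): print(z,atz(*s(302,267),z),atz(*s(302,267),z)-A)
```

```text
-x-y (array([ 0.4082, -0.0503,  0.1745]), [np.float64(0.00033653936118883666), np.float64(0.0003365393611888265)])
-x+y (array([0.4177, 0.0423, 0.1762]), [np.float64(0.00015067895144913292), np.float64(0.00015067895144911482)])
dot (array([ 0.5088, -0.0136,  0.1754]), [np.float64(0.0009864824396036843), np.float64(0.0009864824396036902)])
0.14 [ 0.5354 -0.0303  0.14  ] [ 0.1272  0.02   -0.0345]
0.15 [ 0.5304 -0.0394  0.15  ] [ 0.1222  0.0108 -0.0245]
0.16 [ 0.5253 -0.0486  0.16  ] [ 0.1172  0.0017 -0.0145]
0.17 [ 0.5203 -0.0578  0.17  ] [ 0.1121 -0.0075 -0.0045]
```

Run:
```python
from h import *
np.set_printoptions(precision=4,suppress=True)
p,Rr=pose(); print(Rr.inv().apply([0,0,-1]), Rr.inv().apply([.004,.004,-.15]))
```

```text
[0.7176 0.0015 0.6964] [ 0.1101 -0.0042  0.1019]
```

```bash
python3 -m creep '[[[0,0,0,0.015,0,0.015,0],[0,0,0,0.03,0,0.03,0],[0,0,0,0.045,-0.001,0.045,0],[0,0,0,0.06,-0.002,0.058,0],[0,0,0,0.075,-0.003,0.072,0],[0,0,0,0.09,-0.004,0.085,0],[0,0,0,0.102,-0.004,0.096,0],[0,0,0,0.11,-0.004,0.102,0]]]' | head -4
python3 -m creep '[[[0,0,0,0.0014,0,0.0014,0],[0,0,0,0.0028,0,0.0028,0],[0,0,0,0.0028,0,0.0028,0]]]' | head -4
python3 -m creep '[[[0,0,0,0.0014,0,0.0014,0],[0,0,0,0.0021,0,0.0021,0],[0,0,0,0.0021,0,0.0021,0]]]' | head -4
```

```text
clock: 11.02
tool_pos: [0.4596, -0.0021, 0.0369]
eef_rot: [-0.022, 0.919, -0.049, -0.39]
ft_force: [-0.5, 0.0, -2.6]
clock: 11.27
tool_pos: [0.4598, -0.0022, 0.0343]
eef_rot: [-0.022, 0.919, -0.049, -0.39]
ft_force: [0.1, 0.8, -2.7]
clock: 11.52
tool_pos: [0.4596, -0.0018, 0.0312]
eef_rot: [-0.022, 0.919, -0.048, -0.39]
ft_force: [-0.7, -0.6, -2.3]
```

```bash
for i in 1; do python3 -m creep '[[[0,0,0,0.0007,0,0.0007,0],[0,0,0,0.0014,0,0.0014,0],[0,0,0,0.0014,0,0.0014,0]]]' | sed -n 2,4p
python3 -m creep '[[[0,0,0,0.0007,0,0.0007,0],[0,0,0,0.0007,0,0.0007,0]]]' | sed -n 2,4p; done
```

```text
tool_pos: [0.4595, -0.0018, 0.0289]
eef_rot: [-0.022, 0.919, -0.048, -0.391]
ft_force: [0.7, 0.3, -2.2]
tool_pos: [0.4594, -0.0018, 0.0285]
eef_rot: [-0.022, 0.919, -0.048, -0.391]
ft_force: [1.5, 1.2, 1.9]
```

```bash
python3 -m creep '[[[0,0,0,0,0,0,0.02],[0,0,0,0,0,0,0.035],[0,0,0,0,0,0,0.05],[0,0,0,0,0,0,0.055],[0,0,0,0,0,-0.01,0.055],[0,0,0,0,0,-0.03,0.055],[0,0,0,0,0,-0.055,0.055],[0,0,0,0,0,-0.08,0.055]]]'
python3 - <<'E'
from h import *
np.set_printoptions(precision=3,suppress=True)
print(manip.get_state()['q'])
print(rel([.47,-.01,.18],toolR(84,90)))
print(rel([.47,-.01,.18],toolR(84,90)*Z180))
E
```

```text
clock: 12.6
tool_pos: [0.5172, -0.0081, 0.0844]
eef_rot: [-0.022, 0.919, -0.048, -0.391]
ft_force: [0.5, 0.0, -1.0]
width: 0.055
finger_force: 0.0
[-0.385  0.996  0.616  1.694 -0.43   1.463 -1.214]
[ 1.23   0.004  2.89  -0.101  0.007 -0.033]
[-0.002  0.805 -0.001 -0.101  0.007 -0.033]
```

```bash
python3 -m creep '[[[0,0.05,0,-0.0,0,-0.02,0.055],[0,0.15,0,-0.02,0,-0.03,0.055],[0,0.25,0,-0.04,0,-0.04,0.055],[0,0.37,0,-0.06,0,-0.04,0.055],[0,0.49,0,-0.08,0.002,-0.035,0.055],[0,0.6,0,-0.1,0.004,-0.035,0.055],[0,0.7,0,-0.1,0.007,-0.035,0.055],[0,0.805,0,-0.1,0.007,-0.035,0.055]]]' |sed -n 1,3p
python3 -m creep '[[[0,0,-0.12,0,-0.02,0,0.05],[0,0,-0.24,0,-0.04,0,0.05],[0,0,-0.36,0,-0.06,0,0.05],[0,0,-0.48,0,-0.08,0,0.05],[0,0,-0.60,0,-0.10,0,0.05],[0,0,-0.72,0,-0.12,0,0.05],[0,0,-0.84,0,-0.13,0,0.05],[0,0,-0.96,0,-0.13,0,0.05]]]' |sed -n 1,3p
python3 - <<'E'
from h import *
np.set_printoptions(precision=4,suppress=True)
print(manip.get_state()['q'])
a=shot('side','s6.png');b=shot('top','t6.png');
c=lambda im,x,y,w,h,s:cv2.resize(im[y:y+h,x:x+w],None,fx=s,fy=s,interpolation=cv2.INTER_CUBIC)
cv2.imwrite('pics/m6.png',np.hstack([c(a['pixels'],280,170,100,100,4),c(b['pixels'],260,150,100,100,4)]))
E
```

```text
clock: 13.27
tool_pos: [0.472, -0.0114, 0.1815]
eef_rot: [-0.002, 0.999, -0.054, 0.004]
clock: 13.93
tool_pos: [0.4864, 0.1218, 0.1805]
eef_rot: [-0.001, 0.908, 0.419, 0.002]
[-0.6993  0.4246  0.4812  2.1674 -0.3407  0.6177 -0.6811]
```

View pics/m6.png

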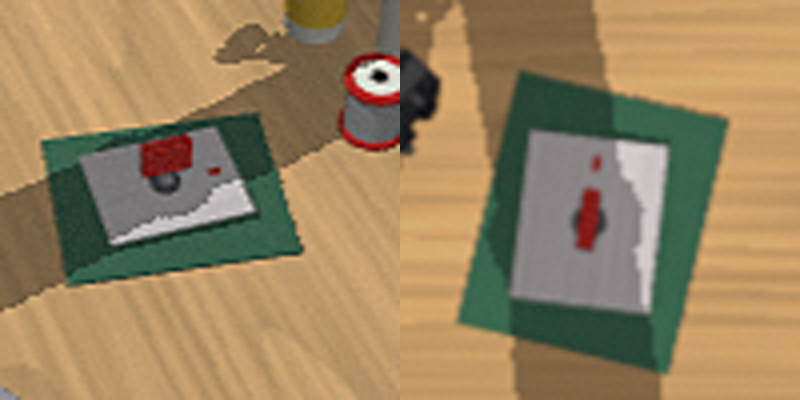

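The cover lies flat on the mat with the wing up. Its plate corners are at top crop (530,130), (668,147), (650,313), (512,298), and the wing is at (590,218), parallel to the plate's long side.

Run:
```python
from h import *
np.set_printoptions(precision=4,suppress=True)
S,T=ld('s6.png'),ld('t6.png')
s=lambda x,y:(S,280+(x-1.5)/4,170+(y-1.5)/4); t=lambda x,y:(T,260+(x-400-1.5)/4,150+(y-1.5)/4)
C=[tri(s(*a),t(*b)) for a,b in(((218,127),(530,130)),((257,212),(668,147)),((112,245),(650,313)),((78,157),(512,298)))]
P=np.array([c[0] for c in C]); print(P,[c[1][0] for c in C]); print('centre',P.mean(0))
v=(P[0]+P[1]-P[2]-P[3]); print('yaw',np.degrees(np.arctan2(v[1],v[0])))
v=(P[0]+P[3]-P[2]-P[1]); print('yaw',np.degrees(np.arctan2(-v[0],v[1])))
x,f=wing_fit([(S,(310,200,22,18)),(T,(296,190,24,30))],[.47,-.01,.0445,-.1],0.0); print(x,np.degrees(x[3]),f)
x,f=wing_fit([(T,(302,196,11,20))],[.47,-.01,.0445,-.1],0.0); print('top only',x,np.degrees(x[3]),f)
g=[*P.mean(0)[:2],.12]; print(rel(g,toolR(84,90)))
```

```text
[[ 0.5353  0.0375  0.013 ]
 [ 0.5248 -0.0568  0.0132]
 [ 0.4107 -0.0453  0.0152]
 [ 0.4198  0.048   0.0159]] [np.float64(0.0008788884926935901), np.float64(0.0007592117343828221), np.float64(0.00036957989822828486), np.float64(0.00018335242736035488)]
centre [ 0.4727 -0.0042  0.0143]
yaw -5.460757589329733
yaw -5.9825821947632605
[ 0.4741 -0.0032  0.044  -0.0943] -5.404344329057478 0.4950018226513502
top only [ 0.4724 -0.0033  0.0409 -0.0337] -1.9308228627033153 0.2704402515723271
[ 0.0033 -0.0026 -2.1822 -0.102   0.0709  0.0602]
```

```bash
python3 -m creep '[[[0,0,-0.12,0,0,0,0.05],[0,0,-0.24,0,0,0,0.05],[0,0,-0.36,0,0,0,0.05],[0,0,-0.48,0,0,0,0.05],[0,0,-0.60,0,0,0,0.05],[0,0,-0.72,0,0,0,0.05],[0,0,-0.84,0,0,0,0.05],[0,0,-0.96,0,0,0,0.05]]]' |sed -n 1,3p
python3 -m creep '[[[0,0,-0.12,0,0,0,0.05],[0,0,-0.24,0,0,0,0.05],[0,0,-0.36,0,0,0,0.05],[0,0,-0.48,0,0,0,0.05],[0,0,-0.60,0,0,0,0.05],[0,0,-0.72,0,0,0,0.05],[0,0,-0.84,0,0,0,0.05],[0,0,-0.96,0,0,0,0.05]]]' |sed -n 1,3p
python3 - <<'E'
from h import *
np.set_printoptions(precision=4,suppress=True)
print(manip.get_state()['q'])
print(rel([.4732,-.004,.10],toolR(84.3,90)))
E
```

```text
clock: 14.7
tool_pos: [0.4857, 0.1175, 0.1802]
eef_rot: [-0.0, 0.616, 0.788, 0.001]
clock: 15.37
tool_pos: [0.4857, 0.1174, 0.1801]
eef_rot: [0.0, 0.183, 0.983, 0.001]
[-0.2842  0.3868 -0.0553  2.1534  0.0357  0.6011  0.8385]
[ 0.0012  0.0006 -0.2679 -0.0319 -0.1179  0.08  ]
```

```bash
python3 -m creep '[[[0,0,-0.09,-0.011,-0.04,0.027,0.05],[0,0,-0.18,-0.022,-0.08,0.054,0.05],[0,0,-0.268,-0.032,-0.118,0.08,0.05],[0,0,-0.268,-0.032,-0.118,0.08,0.05],[0,0,-0.268,-0.032,-0.118,0.08,0.05]]]' |sed -n 1,3p
python3 - <<'E'
from h import *
np.set_printoptions(precision=4,suppress=True)
print(manip.get_state()['q'])
print(rel([.4732,-.004,.0258],toolR(84.3,90)))
E
```

```text
clock: 15.78
tool_pos: [0.4698, -0.0095, 0.0974]
eef_rot: [-0.003, 0.056, 0.998, -0.001]
[ 0.0001  0.5078 -0.1019  2.2639  0.1373  0.3819  1.2411]
[-0.0028 -0.0061 -0.0134 -0.0032  0.006   0.0716]
```

```bash
python3 -m creep '[[[0,0,0,0,0,0.015,0.05],[0,0,0,0,0,0.03,0.05],[0,0,0,0,0,0.04,0.05],[0,0,0,0,0,0.04,0.05]]]' |sed -n 1,3p
python3 - <<'E'
from h import *
np.set_printoptions(precision=4,suppress=True)
print(rel([.4732,-.004,.0258],toolR(84.3,90)))
E
```

```text
clock: 16.12
tool_pos: [0.4727, -0.0026, 0.0585]
eef_rot: [-0.001, 0.051, 0.999, 0.001]
[ 0.0013 -0.0014 -0.0018 -0.0007 -0.0014  0.0327]
```

```bash
python3 -m creep '[[[0,0,0,-0.0005,-0.001,0.012,0.05],[0,0,0,-0.0005,-0.001,0.024,0.05],[0,0,0,-0.0005,-0.001,0.032,0.04],[0,0,0,-0.0005,-0.001,0.032,0.03],[0,0,0,-0.0005,-0.001,0.032,0.02],[0,0,0,-0.0005,-0.001,0.032,0.013],[0,0,0,-0.0005,-0.001,0.032,0.005],[0,0,0,-0.0005,-0.001,0.032,0]]]' 90
python3 -m creep '[[[0,0,0,0,0,0,0],[0,0,0,0,0,0,0],[0,0,0,0,0,0,0]]]'
python3 - <<'E'
from h import *
np.set_printoptions(precision=4,suppress=True)
p,Rr=pose();print(p,Rr.as_matrix()[:,1:], manip.get_state()['wrist_torque'])
E
```

```text
clock: 16.78
tool_pos: [0.4741, -0.0034, 0.0284]
eef_rot: [0.001, 0.05, 0.999, 0.001]
ft_force: [0.6, 0.1, 2.2]
width: 0.0108
finger_force: 87.6
clock: 17.03
tool_pos: [0.4741, -0.0035, 0.028]
eef_rot: [0.001, 0.05, 0.999, 0.001]
ft_force: [-0.5, 0.9, 2.2]
width: 0.0105
finger_force: 87.6
[ 0.4741 -0.0035  0.028 ] [[ 0.0997  0.0022]
 [ 0.995   0.0023]
 [ 0.0025 -1.    ]] [ 0.0691  0.0236 -0.0818]
```

```bash
python3 -m creep '[[[0,0,0,0,0,-0.003,0],[0,0,0,0,0,-0.01,0],[0,0,0,0,0,-0.025,0],[0,0,0,0,0,-0.045,0],[0,0,0,0,0,-0.07,0],[0,0,0,0,0,-0.1,0],[0,0,0,0,0,-0.14,0],[0,0,0,0,0,-0.17,0]]]'
python3 - <<'E'
from h import *
np.set_printoptions(precision=4,suppress=True)
T=ld('top0.png'); print('bottle',atz(T,255,119,.15),tri((T,255,119),(ld('side0.png'),361,144)))
print(manip.get_state()['q'])
print(rel([.5315,.344,.19],toolR(88.5,90)))
E
```

```text
clock: 17.7
tool_pos: [0.4726, -0.0042, 0.1999]
eef_rot: [0.0, 0.05, 0.999, 0.001]
ft_force: [1.0, -0.2, -2.8]
width: 0.0107
finger_force: 87.9
bottle [0.6692 0.1205 0.15  ] (array([0.6686, 0.1221, 0.1446]), [np.float64(0.0022848150963859855), np.float64(0.0022848150963860566)])
[ 0.0445  0.3284 -0.1621  2.1879  0.0855  0.6299  1.2929]
[ 0.0019  0.0008 -0.0735 -0.0239  0.3523  0.0106]
```

```bash
python3 -m creep '[[[0,0,-0.01,-0.001,0.015,0,0],[0,0,-0.02,-0.003,0.045,0,0],[0,0,-0.03,-0.006,0.08,0,0],[0,0,-0.04,-0.01,0.12,0,0],[0,0,-0.05,-0.013,0.16,0,0],[0,0,-0.06,-0.016,0.20,0,0],[0,0,-0.07,-0.019,0.24,0,0],[0,0,-0.073,-0.022,0.28,0.0,0]]]' | sed -n 1,2p
python3 -m creep '[[[0,0,0,0,0.03,0,0],[0,0,0,-0.002,0.055,0.01,0],[0,0,0,-0.002,0.07,0.025,0],[0,0,0,-0.002,0.073,0.035,0],[0,0,0,-0.002,0.073,0.035,0],[0,0,0,-0.002,0.073,0.035,0]]]'
python3 - <<'E'
from h import *
np.set_printoptions(precision=4,suppress=True)
print(manip.get_state()['q'])
print(rel([.5315,.344,.16],toolR(88.5,90)))
a=shot('side','s7.png');b=shot('top','t7.png');
c=lambda im,x,y,w,h,s:cv2.resize(im[y:y+h,x:x+w],None,fx=s,fy=s,interpolation=cv2.INTER_CUBIC)
cv2.imwrite('pics/m7.png',np.hstack([c(a['pixels'],265,80,80,90,5),c(b['pixels'],125,120,80,90,5)]))
E
```

```text
clock: 18.37
tool_pos: [0.5223, 0.2733, 0.198]
clock: 18.87
tool_pos: [0.5262, 0.3428, 0.1623]
eef_rot: [-0.001, 0.014, 1.0, -0.001]
ft_force: [0.2, -0.8, -2.2]
width: 0.0105
finger_force: 87.9
[-0.5189  0.5577 -0.1859  1.881   0.1496  0.7188  0.7528]
[-0.0019 -0.0017 -0.0014 -0.0052  0.0013  0.0022]
```

View pics/m7.png

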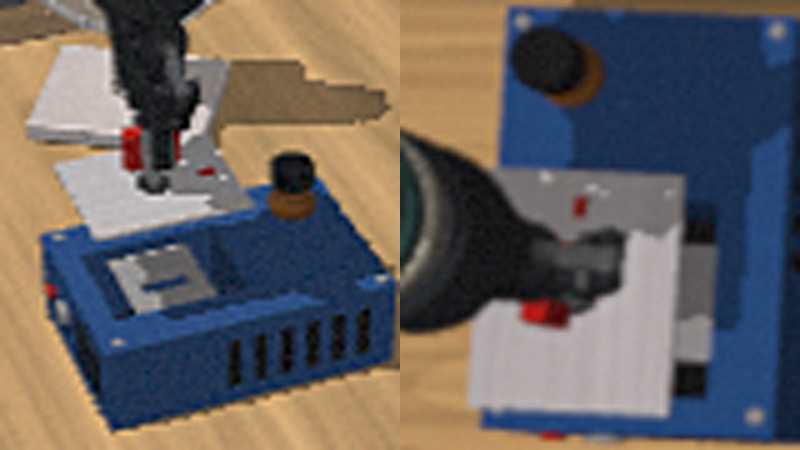

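The cover hangs above the bay. Its corners are at side crop (55,163), (95,238), (255,208) and top crop (470,407), (668,415), (685,175).

Run:
```python
from h import *
np.set_printoptions(precision=4,suppress=True)
S,T=ld('s7.png'),ld('t7.png')
s=lambda x,y:(S,265+(x-2)/5,80+(y-2)/5); t=lambda x,y:(T,125+(x-400-2)/5,120+(y-2)/5)
C=[tri(s(*a),t(*b)) for a,b in(((55,163),(470,407)),((95,238),(668,415)),((255,208),(685,175)),((205,172),(580,206)))]
P=np.array([c[0] for c in C]); print(P,[c[1][0] for c in C]); c=(P[0]+P[2])/2; print('centre',c, 'tcp',pose()[0])
v=P[2]-P[1]; print(np.degrees(np.arctan2(v[1],v[0]))); v=P[0]-P[1]; print(np.degrees(np.arctan2(-v[0],v[1])))
# bay again from this picture: screw heads & chassis corners of top
for n,a in(('scr+x+y',(523,21)),('scr+x-y',(777,31)),('scr-x-y',(755,416)),('slotplate -y+x',(712,250)),): print(n,atz(*t(*a),.071))
```

```text
[[0.4701 0.3891 0.1504]
 [0.4668 0.2969 0.1493]
 [0.5817 0.2945 0.1442]
 [0.565  0.3428 0.1475]] [np.float64(2.9148154373457776e-05), np.float64(0.0007928829147910877), np.float64(0.0008186508636485463), np.float64(0.0013993214862690175)]
centre [0.5259 0.3418 0.1473] tcp [0.5277 0.3429 0.1637]
-1.177025649575803
-1.990581042419796
scr+x+y [0.6751 0.4072 0.071 ]
scr+x-y [0.6717 0.2755 0.071 ]
scr-x-y [0.4717 0.2806 0.071 ]
slotplate -y+x [0.557  0.3054 0.071 ]
```

```bash
python3 -m creep '[[[0,0,0,-0.0045,0.002,0.005,0],[0,0,0,-0.0045,0.002,0.018,0],[0,0,0,-0.0045,0.002,0.03,0],[0,0,0,-0.0045,0.002,0.042,0],[0,0,0,-0.0045,0.002,0.052,0],[0,0,0,-0.0045,0.002,0.06,0],[0,0,0,-0.0045,0.002,0.06,0],[0,0,0,-0.0045,0.002,0.06,0]]]'
python3 - <<'E'
from h import *
np.set_printoptions(precision=4,suppress=True)
print(rel([.5322,.345,.0867],toolR(88.5,90)))
E
```

```text
clock: 19.63
tool_pos: [0.5314, 0.3472, 0.1025]
eef_rot: [-0.0, 0.013, 1.0, 0.001]
ft_force: [0.9, 0.3, -2.8]
width: 0.0105
finger_force: 88.1
[ 0.0011 -0.0002 -0.0003 -0.0009 -0.0022  0.0158]
```

```bash
python3 -m creep '[[[0,0,0,-0.0005,-0.002,0.0,0],[0,0,0,-0.0005,-0.002,0.002,0],[0,0,0,-0.0005,-0.002,0.004,0],[0,0,0,-0.0005,-0.002,0.006,0],[0,0,0,-0.0005,-0.002,0.007,0],[0,0,0,-0.0005,-0.002,0.007,0]]]'
python3 -m creep '[[[0,0,0,0,0,0.0015,0],[0,0,0,0,0,0.003,0],[0,0,0,0,0,0.0045,0],[0,0,0,0,0,0.0045,0]]]'
```

```text
clock: 20.13
tool_pos: [0.5322, 0.3454, 0.0963]
eef_rot: [0.0, 0.013, 1.0, 0.001]
ft_force: [-0.6, -0.6, -4.4]
width: 0.0104
finger_force: 88.1
clock: 20.47
tool_pos: [0.5322, 0.3453, 0.0916]
eef_rot: [0.0, 0.013, 1.0, 0.001]
ft_force: [0.1, -1.0, -2.6]
width: 0.0105
finger_force: 88.1
```

```bash
python3 -m creep '[[[0,0,0,0,0,0.0015,0],[0,0,0,0,0,0.003,0],[0,0,0,0,0,0.0045,0],[0,0,0,0,0,0.0045,0]]]'
python3 -m creep '[[[0,0,0,0,0,0.001,0],[0,0,0,0,0,0.002,0],[0,0,0,0,0,0.002,0]]]'
```

```text
clock: 20.8
tool_pos: [0.5324, 0.3456, 0.0876]
eef_rot: [0.001, 0.013, 1.0, 0.001]
ft_force: [-0.8, -0.7, -2.2]
width: 0.0108
finger_force: 88.2
clock: 21.05
tool_pos: [0.5325, 0.3456, 0.0859]
eef_rot: [0.001, 0.013, 1.0, 0.001]
ft_force: [-1.3, -0.7, 2.8]
width: 0.0104
finger_force: 88.9
```

```bash
python3 -m creep '[[[0,0,0,0,0,0.002,0],[0,0,0,0,0,0.004,0],[0,0,0,0,0,0.006,0],[0,0,0,0,0,0.006,0]]]' | sed -n 2,5p
python3 -m creep '[[[0,0,0,0,0,0.002,0],[0,0,0,0,0,0.004,0],[0,0,0,0,0,0.006,0],[0,0,0,0,0,0.006,0]]]' | sed -n 2,5p
```

```text
tool_pos: [0.5325, 0.3456, 0.0794]
eef_rot: [0.001, 0.013, 1.0, 0.001]
ft_force: [-1.5, -0.1, 5.7]
width: 0.0106
tool_pos: [0.5325, 0.3456, 0.0738]
eef_rot: [0.001, 0.013, 1.0, 0.001]
ft_force: [-2.6, -1.7, 7.8]
width: 0.0108
```

Fingertips are now nearly at the cover face with the stud at about 12 mm, so the grip is too low for the full stroke. I'll ease back, re-grip about 6 mm higher and push again.

```bash
python3 -m creep '[[[0,0,0,0,0,-0.003,0],[0,0,0,0,0,-0.006,0],[0,0,0,0,0,-0.009,0],[0,0,0,0,0,-0.012,0],[0,0,0,0,0,-0.012,0],[0,0,0,0,0,-0.012,0.016],[0,0,0,0,0,-0.012,0.022],[0,0,0,0,0,-0.012,0.022]]]' 
python3 -m creep '[[[0,0,0,0,0,-0.003,0.024],[0,0,0,0,0,-0.0065,0.022],[0,0,0,0,0,-0.0065,0.014],[0,0,0,0,0,-0.0065,0.008],[0,0,0,0,0,-0.0065,0.0],[0,0,0,0,0,-0.0065,0],[0,0,0,0,0,-0.0065,0]]]' 95
```

```text
clock: 22.38
tool_pos: [0.5325, 0.3455, 0.0849]
eef_rot: [0.001, 0.013, 1.0, 0.001]
ft_force: [-0.4, -0.4, -0.4]
width: 0.0221
finger_force: 0.0
clock: 22.97
tool_pos: [0.5328, 0.3457, 0.0923]
eef_rot: [0.001, 0.013, 1.0, 0.001]
ft_force: [0.3, -0.4, 2.7]
width: 0.0101
finger_force: 92.6
```

```bash
python3 -m creep '[[[0,0,0,0,0,0.0025,0],[0,0,0,0,0,0.005,0],[0,0,0,0,0,0.0075,0],[0,0,0,0,0,0.010,0],[0,0,0,0,0,0.012,0],[0,0,0,0,0,0.012,0]]]' | sed -n 2,5p
python3 -m creep '[[[0,0,0,0,0,0.001,0],[0,0,0,0,0,0.002,0],[0,0,0,0,0,0.003,0],[0,0,0,0,0,0.0035,0],[0,0,0,0,0,0.0035,0]]]' | sed -n 2,5p
```

```text
tool_pos: [0.5329, 0.3458, 0.0801]
eef_rot: [0.001, 0.013, 1.0, 0.001]
ft_force: [0.0, 0.3, 7.7]
width: 0.0103
tool_pos: [0.5328, 0.3458, 0.0773]
eef_rot: [0.001, 0.013, 1.0, 0.001]
ft_force: [-0.5, -1.4, 8.8]
width: 0.0104
```

```bash
python3 -m creep '[[[0,0,0,0,0,0.0008,0],[0,0,0,0,0,0.0015,0],[0,0,0,0,0,0.0015,0]]]' | sed -n 1,5p
python3 -m creep '[[[0,0,0,0,0,0.0005,0],[0,0,0,0,0,0.001,0],[0,0,0,0,0,0.001,0]]]' | sed -n 1,5p; python3 -c "
from h import *
print(manip.get_state()['q'])"
```

```text
clock: 24.13
tool_pos: [0.5329, 0.3458, 0.0771]
eef_rot: [0.001, 0.013, 1.0, 0.001]
ft_force: [-2.5, -2.3, 18.1]
width: 0.01
clock: 24.38
tool_pos: [0.5329, 0.3458, 0.0771]
eef_rot: [0.001, 0.013, 1.0, 0.001]
ft_force: [-4.2, -2.7, 23.6]
width: 0.0103
[-0.53820652  0.67806476 -0.15723884  1.91109591  0.18501803  0.56302425
  0.72611366]
```

```bash
python3 -m creep '[[[0,0,0.06,0,0,0,0],[0,0,0.14,0,0,0,0],[0,0,0.22,0,0,0,0],[0,0,0.3,0,0,0,0]]]'; python3 -c "
from h import *
print(manip.get_state()['wrist_torque'])"
```

```text
clock: 24.72
tool_pos: [0.5328, 0.3451, 0.0771]
eef_rot: [0.001, 0.165, 0.986, 0.001]
ft_force: [-4.6, -4.5, 24.7]
width: 0.0102
finger_force: 95.9
[-0.95346491  0.96697525  0.11445719]
```

```bash
python3 -m creep '[[[0,0,0.1,0,0,0,0],[0,0,0.2,0,0,0,0],[0,0,0.3,0,0,0,0],[0,0,0.4,0,0,0,0],[0,0,0.5,0,0,0,0],[0,0,0.6,0,0,0,0],[0,0,0.7,0,0,0,0],[0,0,0.8,0,0,0,0]]]'
python3 -m creep '[[[0,0,0.1,0,0,0,0],[0,0,0.2,0,0,0,0],[0,0,0.3,0,0,0,0],[0,0,0.38,0,0,0,0],[0,0,0.43,0,0,0,0],[0,0,0.43,0,0,0,0]]]'; python3 -c "
from h import *
s=manip.get_state();print(s['wrist_torque'],s['q'])"
```

```text
clock: 25.38
tool_pos: [0.5316, 0.3437, 0.0771]
eef_rot: [-0.001, 0.536, 0.844, -0.0]
ft_force: [-7.7, -5.0, 26.8]
width: 0.01
finger_force: 96.4
clock: 25.88
tool_pos: [0.5306, 0.3434, 0.077]
eef_rot: [-0.001, 0.703, 0.712, -0.001]
ft_force: [-8.7, -6.3, 30.4]
width: 0.0105
finger_force: 96.7
[-1.28028856  1.72974748 -0.05070275] [-0.81935941  0.69058421  0.25424818  1.92734519 -0.3073722   0.56425099
 -0.34654412]
```

```bash
python3 -m creep '[[[0,0,0.02,0,0,0,0],[0,0,0.04,0,0,0,0],[0,0,0.04,0,0,0,0]]]'; python3 -c "
from h import *
s=manip.get_state();print(s['wrist_torque'])"
python3 -m creep '[[[0,0,0,0,0,-0.002,0],[0,0,0,0,0,-0.004,0],[0,0,0,0,0,-0.006,0],[0,0,0,0,0,-0.0075,0],[0,0,0,0,0,-0.0075,0]]]'; python3 -c "
from h import *
s=manip.get_state();print(s['wrist_torque'])"
```

```text
clock: 26.13
tool_pos: [0.5309, 0.3436, 0.0771]
eef_rot: [-0.001, 0.715, 0.699, -0.001]
ft_force: [-8.3, -6.1, 28.0]
width: 0.0099
finger_force: 96.8
[-1.3006608   1.63621253  0.67752518]
clock: 26.55
tool_pos: [0.531, 0.3435, 0.0815]
eef_rot: [-0.0, 0.716, 0.698, -0.001]
ft_force: [-3.1, -3.7, 7.7]
width: 0.0103
finger_force: 93.4
[-0.61772774  0.45814135  0.26913702]
```

```bash
python3 -m creep '[[[0,0,0,0,0,-0.0005,0],[0,0,0,0,0,-0.001,0],[0,0,0,0,0,-0.001,0]]]'; python3 -m creep '[[[0,0,0,0,0,-0.0005,0],[0,0,0,0,0,-0.0008,0],[0,0,0,0,0,-0.0008,0]]]'
```

```text
clock: 26.8
tool_pos: [0.531, 0.3436, 0.0819]
eef_rot: [-0.0, 0.716, 0.698, -0.001]
ft_force: [-2.4, -2.4, 4.9]
width: 0.0099
finger_force: 93.0
clock: 27.05
tool_pos: [0.531, 0.3436, 0.0821]
eef_rot: [-0.0, 0.716, 0.698, -0.001]
ft_force: [-2.6, -4.4, -0.6]
width: 0.0103
finger_force: 92.7
```

```bash
python3 -m creep '[[[0,0,0,0,0,0,0.014],[0,0,0,0,0,0,0.02],[0,0,0,0,0,0,0.03],[0,0,0,0,0,0,0.04],[0,0,0,0,0,-0.01,0.04],[0,0,0,0,0,-0.03,0.04],[0,0,0,0,0,-0.06,0.04],[0,0,0,0,0,-0.095,0.04]]]'
python3 -m creep '[[[0,0,0,0.0,-0.03,-0.03,0.04],[0,0,0,0,-0.07,-0.06,0.04],[0,0,0,0,-0.11,-0.08,0.04],[0,0,0,0,-0.11,-0.08,0.04],[0,0,0,0,-0.11,-0.08,0.04],[0,0,0,0,-0.11,-0.08,0.04]]]'
python3 - <<'E'
from h import *
a=shot('side','s8.png');b=shot('top','t8.png');
c=lambda im,x,y,w,h,s:cv2.resize(im[y:y+h,x:x+w],None,fx=s,fy=s,interpolation=cv2.INTER_CUBIC)
cv2.imwrite('pics/m8.png',np.hstack([c(a['pixels'],265,80,80,90,5),c(b['pixels'],135,115,80,90,5)]))
E
```

```text
clock: 27.72
tool_pos: [0.5314, 0.3451, 0.1787]
eef_rot: [-0.001, 0.716, 0.698, -0.0]
ft_force: [0.3, 0.4, -0.6]
width: 0.04
finger_force: 0.0
clock: 28.22
tool_pos: [0.4224, 0.3487, 0.2593]
eef_rot: [-0.0, 0.716, 0.698, 0.003]
ft_force: [0.3, 0.4, -0.1]
width: 0.0401
finger_force: 0.0
```

View pics/m8.png

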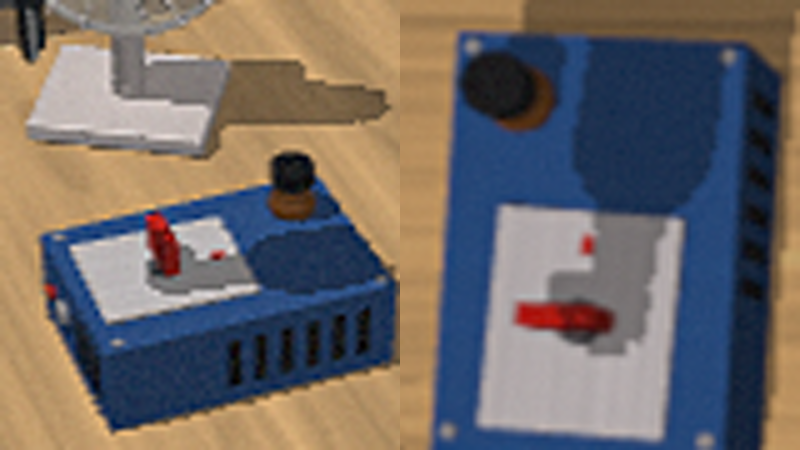

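The cover sits flush in the bay. The wing, at top crop (563,318), stands across the long side and low, and the jar has not moved.

```bash
python3 -c "
from rig import manip
print(manip.job_done())"
```

```text
the job is handed in; nothing more can be done
None
```

The cover went from the easel to the mat and then into the bay; it sits flush there with the stud pushed in and the wing turned to its stop and caught, nothing else seen to move, and the job was handed in at about 28 s.

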